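# Sort leftover hardware into the sample trays

### The job

Clear the leftover hardware off the bench: put each of the five loose pieces (two turned wooden sleeves, two hex bolts, one long hex nut) into the tray whose back ledge carries a sample of its kind. Every piece shall end standing upright as it stands now, flat on the floor of its tray, let go and at rest. Leave the nail tin and the block plane where they are.

Things in the scene. Friction and masses are not known exactly. Their poses are not given: they have to be found in the camera images.
- sleeve_long: Turned wooden sleeve (spool shape), standing, 70 mm tall, 42 mm in diameter at both flanges (top flange from 51 to 70 mm height, 41 mm wide), waist 34 mm; about 0.05 kg. Origin: centre of the underside; z up.
- sleeve_short: Shorter, darker turned wooden sleeve (spool shape), standing, 55 mm tall, 38 mm in diameter at both flanges (top flange from 40 to 55 mm height), waist 30 mm; about 0.05 kg. Origin: centre of the underside; z up.
- bolt_a: Hex bolt of steel, standing on its head, thread up: head 36 mm across flats and 15 mm high, threaded shank 24 mm in diameter above it, 75 mm tall in all, about 0.3 kg. Origin: centre of the underside of the head; z up along the shank. Its twin is the same; both belong in the same tray.
- bolt_b: Hex bolt of steel, standing on its head, thread up: head 36 mm across flats and 15 mm high, threaded shank 24 mm in diameter above it, 75 mm tall in all, about 0.3 kg. Origin: centre of the underside of the head; z up along the shank. Its twin is the same; both belong in the same tray.
- long_nut: Long hexagonal steel coupling nut, standing on end, 36 mm across flats (41.6 mm over corners), 50 mm tall, open bore down the middle; about 0.2 kg. Origin: centre of the underside; z up; one pair of flats faces its own +y and -y, the others every 60 degrees.
- tray_sleeves: Grey steel tray, screwed down. Bay 84 (x) x 136 mm (y) inside, walls 5 mm thick, rims 16 mm and inner floor 5 mm above the bench; holds two pieces side by side along y. Origin: centre of the bay, at bench height. A dark ledge behind the bay (+x, 36 mm deep) carries a fixed sample lying along y, at most 36 mm above the bench: a small turned wooden sleeve, 42 mm long. This is the tray for sleeves.
- tray_bolts: Grey steel tray, screwed down. Bay 84 (x) x 136 mm (y) inside, walls 5 mm thick, rims 16 mm and inner floor 5 mm above the bench; holds two pieces side by side along y. Origin: centre of the bay, at bench height. A dark ledge behind the bay (+x, 36 mm deep) carries a fixed sample lying along y, at most 36 mm above the bench: a small hex bolt, 49 mm long. This is the tray for bolts.
- tray_nuts: Grey steel tray, screwed down. Bay 84 (x) x 136 mm (y) inside, walls 5 mm thick, rims 16 mm and inner floor 5 mm above the bench; holds two pieces side by side along y. Origin: centre of the bay, at bench height. A dark ledge behind the bay (+x, 36 mm deep) carries a fixed sample lying along y, at most 36 mm above the bench: a small long hex nut, 34 mm long. This is the tray for nuts.
- nail_tin: Bystander: open round metal tin, 66 mm in diameter, 75 mm tall, standing loose to the left of the work. Origin: centre of the underside. Not to be moved.
- block_plane: Bystander: block plane 92 x 155 x 59 mm, dark iron, loose, to the right of the work. Origin: centre of the underside. Not to be moved.

How it is judged:
At the end, for the whole second after the job is handed in: Both sleeves, both bolts and the nut each in the tray of its kind, inside the walls, underside within 4 mm of the tray floor, upright within 0.12 rad the same way up as at the start, released and at rest; nail tin and block plane within 20 mm of their start (x of sleeve_long in the frame of tray_sleeves between -0.03 and 0.03 m and y of sleeve_long in the frame of tray_sleeves between -0.056 and 0.056 m and z of sleeve_long in the frame of tray_sleeves between 0.002 and 0.009 m and angle between each of sleeve_long, sleeve_short, bolt_a, bolt_b, long_nut's own z axis and vertical below 0.12 rad and linear speed of each of sleeve_long, sleeve_short, bolt_a, bolt_b, long_nut below 0.02 m/s and angular speed of each of sleeve_long, sleeve_short, bolt_a, bolt_b, long_nut below 0.3 rad/s and x of sleeve_short in the frame of tray_sleeves between -0.03 and 0.03 m and y of sleeve_short in the frame of tray_sleeves between -0.056 and 0.056 m and z of sleeve_short in the frame of tray_sleeves between 0.002 and 0.009 m and x of bolt_a in the frame of tray_bolts between -0.03 and 0.03 m and y of bolt_a in the frame of tray_bolts between -0.056 and 0.056 m and z of bolt_a in the frame of tray_bolts between 0.002 and 0.009 m and x of bolt_b in the frame of tray_bolts between -0.03 and 0.03 m and y of bolt_b in the frame of tray_bolts between -0.056 and 0.056 m and z of bolt_b in the frame of tray_bolts between 0.002 and 0.009 m and x of long_nut in the frame of tray_nuts between -0.03 and 0.03 m and y of long_nut in the frame of tray_nuts between -0.056 and 0.056 m and z of long_nut in the frame of tray_nuts between 0.002 and 0.009 m and distance of each of nail_tin, block_plane from where it was at the start of the episode below 0.02 m); the robot touches nothing.
It fails at once if the nail tin is shifted by 20 mm or more (distance of nail_tin from where it was at the start of the episode above 0.02 m).
It fails at once if the block plane is shifted by 20 mm or more (distance of block_plane from where it was at the start of the episode above 0.02 m).
It also fails if it takes over 102 s, if anything falls off the work surface, if the arm or the gripper's body presses on something with over 40 N, if the wrist force passes 120 N, or if a joint passes its speed limit or range.

### The arm

A 6-joint arm with a two-finger parallel gripper is mounted at the origin on a cart in front of the work surface, level with it; the furniture and walls round the work are solid. World frame = base frame: x ahead of the robot, y to its left, z up, the work surface at z = 0. Lengths are in m, angles in rad, forces in N, time in s.
With the tool pointing down it reaches from about 0.375 to 0.9 m from the base axis. Payload 3.1 kg.
Tool frame: the origin (TCP) lies between the finger pads; the fingertips stand 8 mm ahead of it and the grasp point (between the pads) lies 11 mm behind it; z points along the fingers, y is the line along which they close (so a half turn about z gives the same grasp; the last joint's range is limited). The gripper opens to 87 mm and grips with 3 to 60 N. Pads are 19 mm wide; open, the fingers measure 117 mm over their backs; the gripper's body (75 mm by 190 mm) begins 51 mm behind the grasp point.
Start: joints at [1.101, 0.527, 1.433, -0, 1.181, -0.178], TCP at [0.18, 0.599, 0.231] pointing down, gripper open.
Joint ranges: [-3.08, 3.08], [-0.75, 2.2], [0.22, 2.44], [-1.43, 4.57], [0, 2.65], [-2.85, 2.85]. Speed limits (rad/s): [2.79, 2.79, 3.14, 3.14, 3.14, 3.14].

### API

Orientations are given as a unit quaternion [x, y, z, w].
In Python, from rig import robot, vision, job gives the robot as it stands.
- The arm moves only by the shell command python3 -m handwheel 'ROWS' [OPENING] [FORCE]. ROWS is JSON, a list of rows, each a list of 4 numbers: the shift along the tool's x, y, z as a fraction of full scale, then the turn about the tool's z as a fraction of full scale. A call has 1 to 20 rows; each row is the pose to reach, as a shift and turn from the pose commanded when the call began, along the tool's axes at that moment, turning the shorter way round; what a row does not reach only later rows make up. Full scale, the value 1, is 300 mm for a shift and 2 pi rad for a turn. A row lasts 1/12 s, in which the tool goes at most 41.7 mm and 7.16 degrees, less where a joint would pass 70% of its speed; a pose out of reach is approached as far as the arm can. A call with a number of a shift or a turn outside -1 to 1 is refused whole. A call with a gripper value outside its range is refused whole. OPENING is the opening in per cent of the stroke, from 0 (shut) to 100 (fully open), set as the call begins (- or left out, the last holds). The fingers move at their own pace and stop on an object; FORCE is the grip in N (left out, the last holds). Time passes only in rows, so rows that repeat a pose let the fingers close. It gives the time, the measured TCP pose, the force, the opening and the grip force at its end, in the units of the state.
- robot.get_obs(): the state, without advancing time (a new reading comes with each control period).
- vision.camera(name): name is "scene" or "top" or "wrist"; returns a dict with "frame" (400x640x3 uint8, red, green, blue), "K" (3x3 intrinsics, pixels), "k1" (the pictures are not rectified: a ray, as slopes to the right and down, at radius r is drawn at 1 + k1 r^2 times it, then the intrinsics apply), "cam_to_world" (4x4, takes a point from camera to world coordinates); the wrist camera has in their place "hand_eye" (4x4, takes a point from camera to tool coordinates, whose origin is the TCP and whose axes are the flange's). Camera axes: x right, y down, z forward; pixel columns grow to the right and rows downward; lengths in m; the calibration is good to about 2 mm. A picture is of the moment at which its call begins: read the wrist's pose just before it. There is no depth.
- job.hand_in(): hands the job in; it is judged then, once.
Trained networks look in the newest picture that a camera, given by its name, has taken for a name from the list of things; names that differ only in an ending like _2 or _b are one class to them, and where a whole thing is asked for, a point or a joint stands for the part that bears it (a point fixed in the world has none). Each returns a list of dicts, best first, with "conf" (0 to 1); they miss things now and then, are a little off and sometimes report something else, mostly with a low value. They report only what shows in the picture. A call takes as long as a camera call.
- vision.look_for(camera, label): "point" ([row, column] in pixels, amid what is visible of it).
- vision.outline_of(camera, label): "mask" (400x640 bool, what is visible of it) and "point" ([row, column] in pixels, amid what is visible of it).
The state is a dict: "time": time; "q": joint angles; "joint_velocities": joint speeds; "joint_torque": joint torques, N m; "position": TCP position; "tool_rot": TCP orientation; "ft_force": force on the tool from outside, world axes, zero at the start; "moment": the same for the moment, N m; "grip_width": finger opening in m; "grip_force": force on a finger pad.
Only numpy, scipy, OpenCV 4.12 (cv2) and the standard library are available. Lean on these libraries where they do the work, as an engineer would, in place of code of your own. Each camera call takes 0.05 s, during which the arm holds its last target. There are 200 camera calls.

## Working session

There is one attempt and no reset: what is moved stays moved. The work goes in short steps, Python scripts to look and compute and a shell command to move; the robot and the scene stay as the last step left them, time stands still between calls to the robot, and variables do not carry over. Pictures are saved under pics/ and viewed, at most 14 in all, crops included, and the job is handed in when it is done.

```bash
ls; mkdir -p pics
python3 - <<'E'
from rig import robot, vision, job
import cv2
o=robot.get_obs(); print(o)
for n in ("top","scene"):
    c=vision.camera(n); cv2.imwrite(f"pics/{n}0.png",c["frame"][:,:,::-1]); print(n,c["K"],c["k1"],c["cam_to_world"])
c=vision.camera("wrist");print(c["hand_eye"],c["K"],c["k1"])
E
```

```text
pics
{'time': 0.0, 'q': array([ 1.10050013e+00,  5.28483896e-01,  1.43384946e+00, -2.19732527e-05,
        1.18137962e+00, -1.78493822e-01]), 'joint_velocities': array([-6.64222853e-04, -7.20911761e-04,  8.73302783e-04, -2.88078696e-03,
        2.52903653e-04, -5.88073987e-05]), 'joint_torque': array([-1.59324202e-05, -4.40042102e+01, -1.76588845e+01,  6.32163347e-02,
        5.83789323e-02, -1.62273454e-04]), 'position': array([0.17945786, 0.59796668, 0.22957751]), 'tool_rot': array([ 1.45379884e-01,  9.89375341e-01, -1.00810584e-03, -3.28281319e-04]), 'ft_force': array([-0.24682831,  0.51786913, -0.43368245]), 'moment': array([ 0.02280116,  0.0177745 , -0.01951242]), 'grip_force': 0.0, 'grip_width': 0.08709386122922964}
top [[489.61430779   0.         317.16769446]
 [  0.         489.61430779 201.06018391]
 [  0.           0.           1.        ]] -0.04189734844737331 [[ 0.02679834 -0.98671234  0.16025173  0.30337809]
 [-0.99950714 -0.02907022 -0.01184895  0.00602067]
 [ 0.01635006 -0.15985521 -0.98700506  1.2905106 ]
 [ 0.          0.          0.          1.        ]]
scene [[467.5331597    0.         317.68294625]
 [  0.         467.5331597  215.42673674]
 [  0.           0.           1.        ]] -0.11790597666194015 [[ 0.60639037 -0.40496217  0.68432183 -0.27586686]
 [-0.79513023 -0.31709609  0.51693132 -0.62317331]
 [ 0.00765814 -0.85758714 -0.51428168  0.63920279]
 [ 0.          0.          0.          1.        ]]
[[-1.89814018e-04 -9.60413038e-01 -2.78579900e-01  7.58802073e-02]
 [ 9.99999938e-01 -9.96756992e-05 -3.37727757e-04 -1.85799802e-04]
 [ 2.96590494e-04 -2.78579947e-01  9.60412997e-01 -1.53400093e-01]
 [ 0.00000000e+00  0.00000000e+00  0.00000000e+00  1.00000000e+00]] [[310.83370473   0.         315.96802621]
 [  0.         310.83370473 195.32569289]
 [  0.           0.           1.        ]] -0.01976066686249825
```

View pics/top0.png

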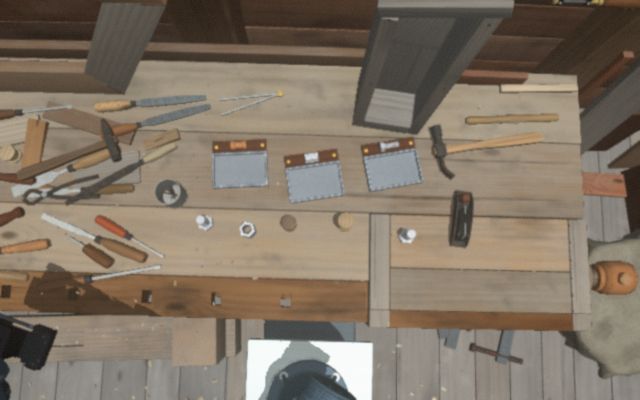

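View pics/scene0.png

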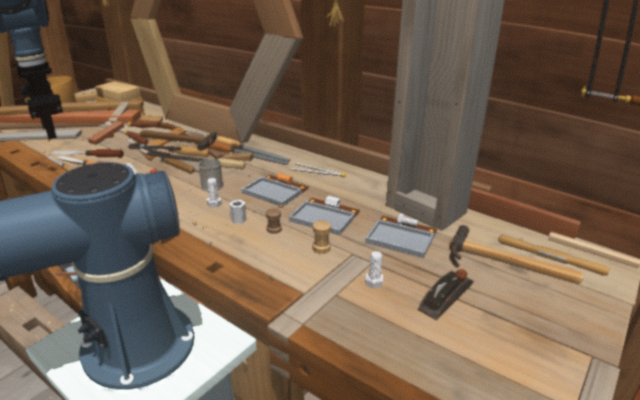

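```bash
cat > h.py <<'E'
import numpy as np, cv2
from rig import robot, vision, job
from scipy.spatial.transform import Rotation as R
def rays(c,px):  # px Nx2 (col,row)
    k=c["k1"]; p=np.array(px,float).reshape(-1,1,2)
    u=cv2.undistortPoints(p,c["K"],np.array([k,0,0,0.])).reshape(-1,2)
    return np.c_[u,np.ones(len(u))]
def c2w(c,o=None):
    if "cam_to_world" in c: return c["cam_to_world"]
    T=np.eye(4); T[:3,:3]=R.from_quat(o["tool_rot"]).as_matrix(); T[:3,3]=o["position"]
    return T@c["hand_eye"]
def at_z(c,px,z,o=None):
    T=c2w(c,o); d=rays(c,px)@T[:3,:3].T; t=T[:3,3]
    return t+d*((z-t[2])/d[:,2])[:,None]
def proj(c,P,o=None):
    T=np.linalg.inv(c2w(c,o)); P=np.array(P,float).reshape(-1,3)
    q=P@T[:3,:3].T+T[:3,3]
    return cv2.projectPoints(q.reshape(-1,1,3),np.zeros(3),np.zeros(3),c["K"],np.array([c["k1"],0,0,0.]))[0].reshape(-1,2)
E
python3 - <<'E'
from h import *
for n in ("top",):
    c=vision.camera(n)
    for l,z in (("sleeve_long",.035),("sleeve_short",.027),("bolt_a",.03),("long_nut",.025),("tray_sleeves",.01),("tray_bolts",.01),("tray_nuts",.01),("nail_tin",.04),("block_plane",.03)):
        for d in vision.outline_of(n,l)[:4]:
            p=d["point"]; print(n,l,round(d["conf"],2),np.round(p),d["mask"].sum(),at_z(c,[p[::-1]],z).round(3)[0])
E
```

```text
top sleeve_long 0.49 [223. 344.] 267 [ 0.452 -0.079  0.035]
top sleeve_short 0.65 [221. 287.] 175 [0.454 0.068 0.027]
top bolt_a 0.48 [221. 205.] 200 [0.447 0.28  0.03 ]
top bolt_a 0.47 [236. 407.] 159 [ 0.425 -0.245  0.03 ]
top long_nut 0.46 [226. 248.] 178 [0.438 0.168 0.025]
top tray_sleeves 0.92 [162. 239.] 2557 [0.61  0.202 0.01 ]
top tray_bolts 0.96 [166. 391.] 2628 [ 0.614 -0.206  0.01 ]
top tray_nuts 0.79 [178. 315.] 2613 [ 0.574 -0.002  0.01 ]
top nail_tin 0.97 [192. 171.] 745 [0.518 0.371 0.04 ]
top nail_tin 0.54 [220. 342.] 284 [ 0.458 -0.074  0.04 ]
top nail_tin 0.51 [234. 406.] 156 [ 0.426 -0.239  0.04 ]
top nail_tin 0.47 [223. 250.] 135 [0.444 0.161 0.04 ]
top block_plane 0.61 [218. 462.] 1130 [ 0.476 -0.389  0.03 ]
```

The top view shows the five pieces in a row at about x 0.43–0.45. The trays are at pixels (240,165), (315,178) and (391,166), and a grey column stands behind the right tray. The left sample is an orange sleeve. The other two samples need a closer look, so I'm moving in for a wrist view.

```bash
cat >> h.py <<'E'
def plan(x,y,z,yaw=np.pi,o=None):
    """yaw = world heading of tool x. prints shift fractions in tool axes, turn fraction, rows needed"""
    o=o or robot.get_obs(); M=R.from_quat(o["tool_rot"]).as_matrix()
    d=np.array([x,y,z])-o["position"]
    cur=np.arctan2(M[1,0],M[0,0]); t=-((yaw-cur+np.pi)%(2*np.pi)-np.pi)
    print("shift",(M.T@d/.3).round(4),"turn",round(t/2/np.pi,4),"rows>=",round(max(np.linalg.norm(d)/.0417,abs(np.degrees(t))/7.16),1))
E
python3 -c "
from h import *
plan(.48,.15,.30)"
```

```text
shift [-1.3886 -1.1443 -0.2315] turn -0.0464 rows>= 13.1
```

```bash
python3 -m handwheel '[[-0.7,-0.57,-0.23,-0.0464],[-0.7,-0.57,-0.23,-0.0464],[-0.7,-0.57,-0.23,-0.0464],[-0.7,-0.57,-0.23,-0.0464],[-0.7,-0.57,-0.23,-0.0464],[-0.7,-0.57,-0.23,-0.0464],[-0.7,-0.57,-0.23,-0.0464],[-0.7,-0.57,-0.23,-0.0464]]'; python3 -c "
from h import *
plan(.48,.15,.30)"
```

```text
time: 1.32
position: [0.3354, 0.3711, 0.3015]
tool_rot: [0.003, 1.0, 0.0, 0.002]
ft_force: [0.6, -0.2, 0.7]
grip_width: 0.0866
grip_force: 0.0
shift [-0.4863 -0.7343  0.0071] turn -0.0009 rows>= 6.3
```

```bash
python3 -m handwheel '[[-0.48,-0.73,0,0],[-0.48,-0.73,0,0],[-0.48,-0.73,0,0],[-0.48,-0.73,0,0],[-0.48,-0.73,0,0],[-0.48,-0.73,0,0],[-0.48,-0.73,0,0],[-0.48,-0.73,0,0],[-0.48,-0.73,0,0]]'
cat > look.py <<'E'
from h import *
import sys,pickle
n=sys.argv[1]
o=robot.get_obs(); c=vision.camera("wrist"); cv2.imwrite(f"pics/{n}.png",c["frame"][:,:,::-1])
out={}
for l,z in (("sleeve_long",.035),("sleeve_short",.027),("bolt_a",.03),("long_nut",.025),("tray_sleeves",.01),("tray_bolts",.01),("tray_nuts",.01)):
    out[l]=vision.outline_of("wrist",l)
    for d in out[l][:3]:
        p=d["point"]; print(l,round(d["conf"],2),np.round(p),d["mask"].sum(),at_z(c,[p[::-1]],z,o).round(3)[0])
pickle.dump((o,c,out),open(n+".pkl","wb"))
E
python3 look.py w1
```

```text
time: 2.07
position: [0.4754, 0.1555, 0.2993]
tool_rot: [0.001, 1.0, 0.0, -0.001]
ft_force: [-1.2, 0.4, -0.1]
grip_width: 0.0869
grip_force: 0.0
sleeve_long 0.82 [150. 133.] 1623 [ 0.456 -0.091  0.035]
sleeve_short 0.91 [142. 248.] 864 [0.446 0.063 0.027]
bolt_a 0.87 [130.  30.] 1205 [ 0.429 -0.233  0.03 ]
bolt_a 0.8 [142. 410.] 838 [0.446 0.282 0.03 ]
long_nut 0.58 [134. 331.] 535 [0.436 0.175 0.025]
tray_sleeves 0.81 [231. 347.] 5595 [0.584 0.203 0.01 ]
tray_nuts 0.97 [219. 215.] 6322 [0.565 0.001 0.01 ]
```

View pics/w1.png

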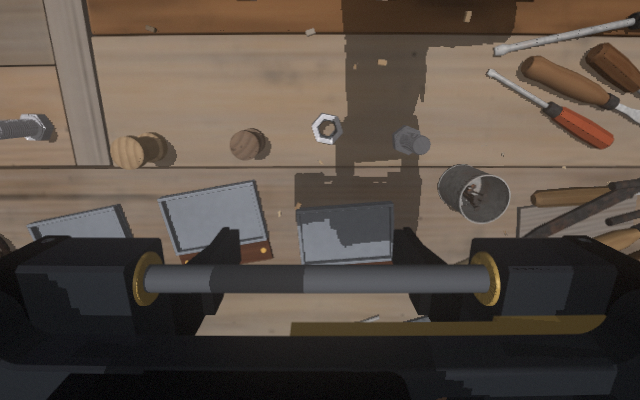

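The wrist view from above shows the five pieces in row ~140, and the gripper hides the tray ledges. I'm moving forward to see the trays.

```bash
python3 -m handwheel '[[-0.45,-0.3,-0.1,0],[-0.45,-0.3,-0.1,0],[-0.45,-0.3,-0.1,0],[-0.45,-0.3,-0.1,0],[-0.45,-0.3,-0.1,0],[-0.45,-0.3,-0.1,0]]'; python3 look.py w2
```

```text
time: 2.97
position: [0.6121, 0.0642, 0.3292]
tool_rot: [0.001, 1.0, 0.0, 0.0]
ft_force: [-0.3, 0.1, 0.6]
grip_width: 0.0873
grip_force: 0.0
sleeve_long 0.86 [ 43. 200.] 1440 [ 0.457 -0.089  0.035]
sleeve_short 0.92 [ 36. 315.] 878 [0.447 0.063 0.027]
bolt_a 0.86 [ 35. 480.] 1230 [0.446 0.283 0.03 ]
bolt_a 0.59 [20. 83.] 1340 [ 0.425 -0.244  0.03 ]
long_nut 0.67 [ 21. 398.] 1103 [0.429 0.173 0.025]
tray_sleeves 0.71 [151. 408.] 8121 [0.603 0.205 0.01 ]
tray_sleeves 0.46 [ 35. 480.] 1156 [0.442 0.292 0.01 ]
tray_nuts 0.63 [136. 277.] 8563 [0.58  0.006 0.01 ]
```

View pics/w2.png

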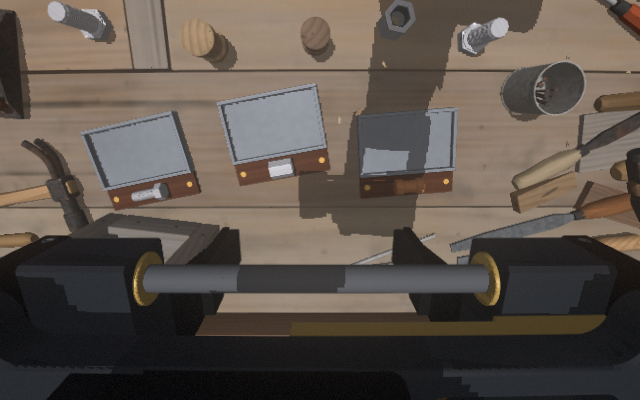

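The wrist view shows the bolt sample on the tray at (150,190), the nut sample at (280,168) and the sleeve sample at (408,186). Next I'm fitting the poses.

```bash
cat > fit.py <<'E'
from h import *
import sys,pickle
from scipy.optimize import minimize
def circ(r,z,n=24,a0=0):
    a=a0+np.arange(n)*2*np.pi/n; return np.c_[r*np.cos(a),r*np.sin(a),np.full(n,z)]
def hexa(z): return circ(.0208,z,6,0)   # flats face +-y, corners on x
def box(x0,x1,y0,y1,z0,z1): return np.array([[x,y,z] for x in(x0,x1) for y in(y0,y1) for z in (z0,z1)])
PARTS={"sleeve_long":[np.r_[circ(.021,0),circ(.021,.019)],np.r_[circ(.017,0),circ(.017,.07)],np.r_[circ(.0205,.051),circ(.0205,.07)]],
"sleeve_short":[np.r_[circ(.019,0),circ(.019,.015)],np.r_[circ(.015,0),circ(.015,.055)],np.r_[circ(.019,.04),circ(.019,.055)]],
"bolt_a":[np.r_[hexa(0),hexa(.015)],np.r_[circ(.012,.015),circ(.012,.075)]],
"long_nut":[np.r_[hexa(0),hexa(.05)]],
"tray":[box(-.047,.047,-.073,.073,0,.016),box(.047,.083,-.073,.073,0,.016)]}
S=8
def sil(c,o,parts,p):
    m=np.zeros((400,640),np.uint8); M=R.from_euler("z",p[2]).as_matrix()
    for P in parts:
        q=proj(c,P@M.T+[p[0],p[1],p[3] if len(p)>3 else 0],o)
        h=cv2.convexHull((q*2**4).round().astype(np.int32)); cv2.fillConvexPoly(m,h,1,shift=4)
    return cv2.GaussianBlur(m.astype(np.float32),(5,5),0)
def fit(c,o,parts,mask,p0,yaw):
    g=cv2.GaussianBlur(mask.astype(np.float32),(5,5),0)
    f=lambda v:np.abs(sil(c,o,parts,[p0[0]+.01*v[0],p0[1]+.01*v[1],(.2*v[2]+yaw)])-g).sum()
    r=minimize(f,[0,0,0],method="Nelder-Mead",options=dict(initial_simplex=[[0,0,0],[1,0,0],[0,1,0],[0,0,1]]))
    v=r.x; return np.array([p0[0]+.01*v[0],p0[1]+.01*v[1],.2*v[2]+yaw]),r.fun/mask.sum()
if __name__=="__main__":
  for n in sys.argv[1:]:
    o,c,out=pickle.load(open(n+".pkl","rb"))
    for l in out:
        for d in out[l][:2]:
            if d["conf"]<.5: continue
            k="tray" if "tray" in l else l
            p0=at_z(c,[d["point"][::-1]],.02,o)[0]
            b=min((fit(c,o,PARTS[k],d["mask"],p0,y) for y in ((0,.25) if k in("tray","long_nut","bolt_a") else (0,))),key=lambda t:t[1])
            print(n,l,b[0].round(4),"err",round(b[1],3))
E
python3 fit.py w1 w2
python3 - <<'E'
from h import *; import pickle
o,c,_=pickle.load(open("w2.pkl","rb"))
for n,a,b in (("bolts",(82,133),(174,111)),("nuts",(218,102),(318,85)),("sleeves",(357,115),(457,108))):
    A,B=at_z(c,[a,b],.016,o); d=(B-A)[:2]; L=np.linalg.norm(d); d/=L; f=np.array([d[1],-d[0]])
    print(n,((A+B)[:2]/2+.047*f).round(4),"yaw",round(np.arctan2(f[1],f[0]),3),"L",L.round(3))
E
```

```text
w1 sleeve_long [ 0.4547 -0.0808 -0.0056] err 0.065
w1 sleeve_short [0.4481 0.0632 0.0717] err 0.089
w1 bolt_a [ 0.4254 -0.2449  0.433 ] err 0.042
w1 bolt_a [0.4453 0.2829 0.2671] err 0.088
w1 long_nut [0.4277 0.169  0.3021] err 0.441
w1 tray_sleeves [0.5912 0.1997 0.0718] err 0.395
w1 tray_nuts [5.644e-01 1.000e-04 1.852e-01] err 0.304
w2 sleeve_long [ 0.456  -0.0809  0.0217] err 0.092
w2 sleeve_short [0.4499 0.0623 0.2112] err 0.136
w2 bolt_a [0.4465 0.2813 0.1008] err 0.055
w2 bolt_a [ 0.4264 -0.2426  0.1349] err 0.181
w2 long_nut [0.4286 0.169  0.255 ] err 0.054
w2 tray_sleeves [0.5912 0.2005 0.0843] err 0.059
w2 tray_nuts [ 5.637e-01 -5.000e-04  1.833e-01] err 0.039
bolts [ 0.6044 -0.2045] yaw 0.21 L 0.146
nuts [0.5662 0.002 ] yaw 0.155 L 0.146
sleeves [0.5919 0.1995] yaw 0.068 L 0.145
```

```bash
python3 -c "
from h import *
plan(.428,.169,.12,np.pi+.27)"
```

```text
shift [0.6059 0.3434 0.6992] turn -0.0428 rows>= 7.1
```

```bash
python3 -m handwheel '[[0.606,0.343,0.7,-0.0428],[0.606,0.343,0.7,-0.0428],[0.606,0.343,0.7,-0.0428],[0.606,0.343,0.7,-0.0428],[0.606,0.343,0.7,-0.0428],[0.606,0.343,0.7,-0.0428],[0.606,0.343,0.7,-0.0428],[0.606,0.343,0.7,-0.0428],[0.606,0.343,0.7,-0.0428],[0.606,0.343,0.7,-0.0428]]' 75 ; python3 look.py w3; python3 fit.py w3; python3 -c "
from h import *
plan(.428,.169,.023,np.pi+.27)"
```

```text
time: 4.2
position: [0.43, 0.1686, 0.12]
tool_rot: [-0.134, 0.991, -0.0, 0.001]
ft_force: [1.2, -1.2, 0.5]
grip_width: 0.0653
grip_force: 0.0
sleeve_long 0.56 [149.  22.] 2670 [ 0.448 -0.064  0.035]
sleeve_short 0.7 [188. 182.] 3071 [0.449 0.059 0.027]
long_nut 0.8 [203. 316.] 2158 [0.433 0.169 0.025]
tray_sleeves 0.8 [312. 295.] 2864 [0.553 0.18  0.01 ]
tray_nuts 0.94 [233.  84.] 1670 [ 0.523 -0.029  0.01 ]
w3 sleeve_long [ 0.4556 -0.0832  0.2276] err 0.035
w3 sleeve_short [0.4481 0.0635 0.095 ] err 0.059
w3 long_nut [0.4275 0.1688 0.2437] err 0.161
w3 tray_sleeves [ 0.7706  0.3431 -4.1432] err 1.0
w3 tray_nuts [ 0.7586 -0.2722  2.4278] err 1.0
shift [0.005  0.0047 0.3235] turn -0.0003 rows>= 2.3
```

View pics/w3.png

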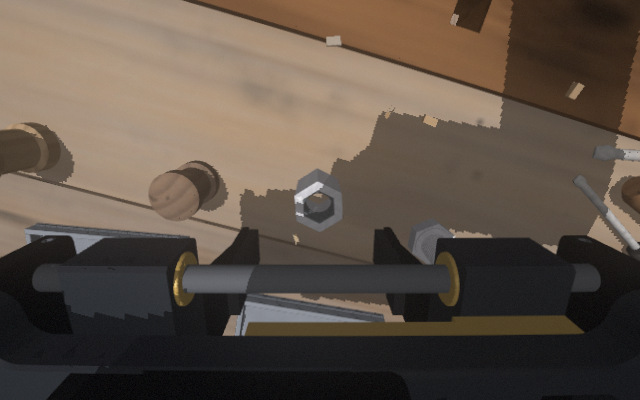

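The nut sits at (318,202), centred between the fingers, with its flats parallel to the pads. I'm descending and gripping.

```bash
python3 -m handwheel '[[0.005,0,0.1,0],[0.007,0,0.2,0],[0.007,0,0.28,0],[0.007,0,0.323,0],[0.007,0,0.323,0],[0.007,0,0.323,0]]' 75 && python3 -m handwheel '[[0,0,0,0],[0,0,0,0],[0,0,0,0],[0,0,0,0],[0,0,0,0],[0,0,0,0],[0,0,0,0],[0,0,0,0]]' 0 35 && python3 -m handwheel '[[0,0,-0.1,0],[0,0,-0.2,0],[0,0,-0.3,0],[0,0,-0.3,0],[0,0,-0.3,0]]'; python3 -c "
from h import *
plan(.564,.000,.10,np.pi+.18)"
```

```text
time: 5.1
position: [0.4267, 0.1675, 0.0223]
tool_rot: [-0.134, 0.991, -0.0, -0.001]
ft_force: [0.7, -0.4, 0.5]
grip_width: 0.0652
grip_force: 0.0
time: 5.77
position: [0.4272, 0.1679, 0.0232]
tool_rot: [-0.134, 0.991, 0.0, 0.001]
ft_force: [0.8, 0.1, 7.2]
grip_width: 0.0362
grip_force: 34.7
time: 6.18
position: [0.4277, 0.1678, 0.1138]
tool_rot: [-0.134, 0.991, -0.0, 0.002]
ft_force: [0.2, 0.7, -2.3]
grip_width: 0.036
grip_force: 34.7
shift [-0.2894 -0.66    0.0474] turn 0.0141 rows>= 5.2
```

```bash
python3 -m handwheel '[[-0.29,-0.66,0,0.0141],[-0.29,-0.66,0,0.0141],[-0.29,-0.66,0,0.0141],[-0.29,-0.66,0,0.0141],[-0.29,-0.66,0,0.0141],[-0.29,-0.66,0,0.0141],[-0.29,-0.66,0,0.0141],[-0.29,-0.66,0,0.0141]]' ; python3 -c "
from h import *
plan(.564,.000,.0285,np.pi+.18)"
```

```text
time: 6.85
position: [0.5613, -0.0001, 0.1106]
tool_rot: [-0.089, 0.996, 0.001, -0.003]
ft_force: [0.1, 0.7, -1.5]
grip_width: 0.0358
grip_force: 34.7
shift [-0.0101 -0.0019  0.2736] turn -0.0002 rows>= 2.0
```

```bash
python3 -m handwheel '[[0,0,0.1,0],[0,0,0.18,0],[0,0,0.24,0],[0,0,0.265,0],[0,0,0.28,0],[0,0,0.28,0],[0,0,0.28,0]]'
```

```text
time: 7.43
position: [0.5626, 0.001, 0.0291]
tool_rot: [-0.091, 0.996, 0.0, -0.0]
ft_force: [-1.0, -0.3, -2.1]
grip_width: 0.0358
grip_force: 34.8
```

```bash
python3 -m handwheel '[[0,0,0.003,0],[0,0,0.004,0],[0,0,0.004,0]]'; python3 -m handwheel '[[0,0,0,0],[0,0,0,0],[0,0,0,0],[0,0,0,0],[0,0,0,0]]' 65;  python3 -m handwheel '[[0,0,-0.1,0],[0,0,-0.2,0],[0,0,-0.3,0],[0,0,-0.3,0],[0,0,-0.3,0]]'; python3 -c "
from h import *
plan(.455,-.0815,.12,np.pi)"
```

```text
time: 7.68
position: [0.5633, 0.0005, 0.0282]
tool_rot: [-0.09, 0.996, 0.0, 0.0]
ft_force: [-0.4, 2.3, 5.4]
grip_width: 0.0358
grip_force: 34.8
time: 8.1
position: [0.5633, -0.0003, 0.0273]
tool_rot: [-0.09, 0.996, -0.0, -0.0]
ft_force: [-0.9, 0.0, 0.4]
grip_width: 0.0551
grip_force: 0.0
time: 8.52
position: [0.5646, -0.0004, 0.1192]
tool_rot: [-0.09, 0.996, -0.001, 0.002]
ft_force: [-0.7, 0.9, -0.0]
grip_width: 0.056
grip_force: 0.0
shift [ 0.4078 -0.2004 -0.004 ] turn 0.0287 rows>= 3.3
```

```bash
python3 -m handwheel '[[0.408,-0.2,0,0.0287],[0.408,-0.2,0,0.0287],[0.408,-0.2,0,0.0287],[0.408,-0.2,0,0.0287],[0.408,-0.2,0,0.0287],[0.408,-0.2,0,0.0287]]' 75 ; python3 look.py w4|head -2; python3 fit.py w4|head -2; python3 -c "
from h import *
plan(.455,-.0815,.049,np.pi)"
```

```text
time: 9.02
position: [0.4535, -0.0814, 0.1168]
tool_rot: [0.001, 1.0, 0.0, -0.0]
ft_force: [0.5, 0.3, -0.3]
grip_width: 0.0649
grip_force: 0.0
sleeve_long 0.75 [216. 314.] 3528 [ 0.463 -0.083  0.035]
sleeve_short 0.68 [196. 497.] 3291 [0.449 0.067 0.027]
w4 sleeve_long [ 0.4549 -0.0819  0.309 ] err 0.048
w4 sleeve_short [0.4477 0.0603 0.3472] err 0.118
shift [-0.0027 -0.003   0.2279] turn 0.0002 rows>= 1.6
```

```bash
python3 -m handwheel '[[0,0,0.1,0],[0,0,0.18,0],[0,0,0.228,0],[0,0,0.228,0],[0,0,0.228,0]]' && python3 -m handwheel '[[0,0,0,0],[0,0,0,0],[0,0,0,0],[0,0,0,0],[0,0,0,0],[0,0,0,0],[0,0,0,0]]' 0 20 && python3 -m handwheel '[[0,0,-0.1,0],[0,0,-0.2,0],[0,0,-0.32,0],[0,0,-0.32,0],[0,0,-0.32,0]]'; python3 -c "
from h import *
plan(.5945,.1625,.145,np.pi+.08)"
```

```text
time: 9.83
position: [0.4533, -0.0807, 0.0486]
tool_rot: [-0.0, 1.0, 0.0, -0.001]
ft_force: [0.4, 0.5, -0.5]
grip_width: 0.0651
grip_force: 0.0
time: 10.42
position: [0.454, -0.0811, 0.0496]
tool_rot: [0.0, 1.0, -0.0, 0.001]
ft_force: [0.5, 0.1, 6.4]
grip_width: 0.04
grip_force: 19.7
time: 10.83
position: [0.4547, -0.0816, 0.1467]
tool_rot: [0.0, 1.0, -0.001, 0.002]
ft_force: [0.6, 0.1, -1.4]
grip_width: 0.04
grip_force: 19.9
shift [-0.4658  0.8137  0.0059] turn -0.0128 rows>= 6.7
```

```bash
python3 -m handwheel '[[-0.466,0.814,0,-0.0128],[-0.466,0.814,0,-0.0128],[-0.466,0.814,0,-0.0128],[-0.466,0.814,0,-0.0128],[-0.466,0.814,0,-0.0128],[-0.466,0.814,0,-0.0128],[-0.466,0.814,0,-0.0128],[-0.466,0.814,0,-0.0128],[-0.466,0.814,0,-0.0128]]' ; python3 -c "
from h import *
plan(.5945,.1625,.0545,np.pi+.08)"
```

```text
time: 11.58
position: [0.5924, 0.1645, 0.1426]
tool_rot: [-0.042, 0.999, -0.0, -0.002]
ft_force: [-1.1, 0.4, -1.5]
grip_width: 0.0401
grip_force: 19.9
shift [-0.0073 -0.0071  0.2936] turn 0.0005 rows>= 2.1
```

```bash
python3 -m handwheel '[[0,0,0.1,0],[0,0,0.2,0],[0,0,0.26,0],[0,0,0.285,0],[0,0,0.295,0],[0,0,0.295,0],[0,0,0.295,0]]'; python3 -c "
from h import *
plan(.5945,.1625,.054,np.pi+.08)"
```

```text
time: 12.17
position: [0.5934, 0.1622, 0.0568]
tool_rot: [-0.04, 0.999, -0.0, -0.0]
ft_force: [0.4, -0.6, -0.5]
grip_width: 0.04
grip_force: 19.9
shift [-0.0038  0.0008  0.0092] turn -0.0001 rows>= 0.1
```

```bash
python3 -m handwheel '[[0,0,0.003,0],[0,0,0.006,0],[0,0,0.006,0]]'; python3 -m handwheel '[[0,0,0.002,0],[0,0,0.003,0],[0,0,0.003,0]]'
```

```text
time: 12.42
position: [0.5936, 0.1629, 0.0551]
tool_rot: [-0.04, 0.999, -0.0, 0.0]
ft_force: [-0.0, 0.2, -1.0]
grip_width: 0.0401
grip_force: 19.9
time: 12.67
position: [0.5939, 0.1631, 0.0546]
tool_rot: [-0.04, 0.999, -0.0, 0.001]
ft_force: [-0.6, -0.3, 4.3]
grip_width: 0.0399
grip_force: 19.7
```

Contact. I'm releasing it, then going for the short sleeve.

```bash
python3 -m handwheel '[[0,0,0,0],[0,0,0,0],[0,0,0,0],[0,0,0,0],[0,0,0,0]]' 70;  python3 -m handwheel '[[0,0,-0.1,0],[0,0,-0.2,0],[0,0,-0.25,0],[0,0,-0.25,0],[0,0,-0.25,0]]'; python3 -c "
from h import *
plan(.448,.0625,.12,np.pi)"
```

```text
time: 13.08
position: [0.5932, 0.1631, 0.0535]
tool_rot: [-0.04, 0.999, -0.0, -0.0]
ft_force: [-0.1, -0.4, -0.3]
grip_width: 0.0592
grip_force: 0.0
time: 13.5
position: [0.5939, 0.1632, 0.1295]
tool_rot: [-0.04, 0.999, 0.0, 0.001]
ft_force: [-0.1, -0.2, -0.5]
grip_width: 0.0607
grip_force: 0.0
shift [ 0.5116 -0.2955  0.0306] turn 0.0128 rows>= 4.3
```

```bash
python3 -m handwheel '[[0.512,-0.296,0.03,0.0128],[0.512,-0.296,0.03,0.0128],[0.512,-0.296,0.03,0.0128],[0.512,-0.296,0.03,0.0128],[0.512,-0.296,0.03,0.0128],[0.512,-0.296,0.03,0.0128],[0.512,-0.296,0.03,0.0128]]' 70 ; python3 look.py w5|grep short; python3 fit.py w5|grep short; python3 -c "
from h import *
plan(.448,.0625,.0355,np.pi)"
```

```text
time: 14.08
position: [0.4474, 0.0621, 0.1191]
tool_rot: [0.001, 1.0, 0.0, -0.0]
ft_force: [-0.1, 0.9, -0.2]
grip_width: 0.0609
grip_force: 0.0
sleeve_short 0.7 [206. 315.] 2421 [0.452 0.061 0.027]
w5 sleeve_short [0.4472 0.0629 0.2457] err 0.088
shift [ 0.0005 -0.0006  0.281 ] turn 0.0001 rows>= 2.0
```

```bash
python3 -m handwheel '[[0,0,0.1,0],[0,0,0.2,0],[0,0,0.28,0],[0,0,0.28,0],[0,0,0.28,0]]' && python3 -m handwheel '[[0,0,0,0],[0,0,0,0],[0,0,0,0],[0,0,0,0],[0,0,0,0],[0,0,0,0],[0,0,0,0]]' 0 20 && python3 -m handwheel '[[0,0,-0.1,0],[0,0,-0.2,0],[0,0,-0.32,0],[0,0,-0.38,0],[0,0,-0.38,0],[0,0,-0.38,0]]'; python3 -c "
from h import *
plan(.5885,.2385,.15,np.pi+.08)"
```

```text
time: 14.9
position: [0.4467, 0.0625, 0.0351]
tool_rot: [0.0, 1.0, 0.0, -0.002]
ft_force: [0.5, -0.7, 0.2]
grip_width: 0.061
grip_force: 0.0
time: 15.48
position: [0.448, 0.0624, 0.0366]
tool_rot: [0.0, 1.0, -0.0, 0.001]
ft_force: [0.7, 1.4, 7.8]
grip_width: 0.0351
grip_force: 19.4
time: 15.98
position: [0.4479, 0.0622, 0.1507]
tool_rot: [0.0, 1.0, -0.0, 0.001]
ft_force: [-0.3, -0.2, -1.2]
grip_width: 0.0351
grip_force: 19.7
shift [-0.4686  0.5876  0.0035] turn -0.0128 rows>= 5.4
```

```bash
python3 -m handwheel '[[-0.469,0.587,0,-0.0128],[-0.469,0.587,0,-0.0128],[-0.469,0.587,0,-0.0128],[-0.469,0.587,0,-0.0128],[-0.469,0.587,0,-0.0128],[-0.469,0.587,0,-0.0128],[-0.469,0.587,0,-0.0128],[-0.469,0.587,0,-0.0128]]' ; python3 -c "
from h import *
plan(.5885,.2385,.0405,np.pi+.08)
a=vision.camera('scene')['frame'][130:290,180:440]
b=vision.camera('wrist')['frame'][100:330,170:470]
cv2.imwrite('pics/s5.png',np.vstack([cv2.resize(a,(520,320)),cv2.resize(b,(520,280))])[:,:,::-1])"
```

```text
time: 16.65
position: [0.5867, 0.2386, 0.1471]
tool_rot: [-0.041, 0.999, -0.001, -0.002]
ft_force: [-0.3, -0.6, -0.7]
grip_width: 0.0351
grip_force: 19.7
shift [-0.0077 -0.0005  0.3552] turn 0.0003 rows>= 2.6
```

View pics/s5.png

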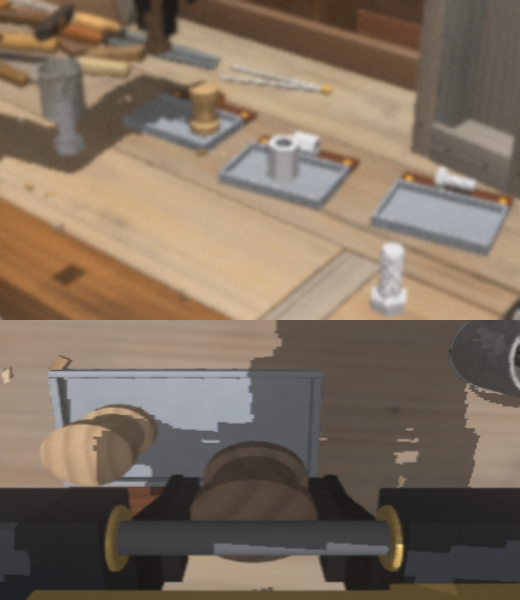

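The nut and long sleeve stand in their trays, and the short sleeve hangs upright over the free half of its tray. Lowering it now.

```bash
python3 -m handwheel '[[0,0,0.12,0],[0,0,0.24,0],[0,0,0.32,0],[0,0,0.345,0],[0,0,0.352,0],[0,0,0.352,0],[0,0,0.352,0]]';  python3 -m handwheel '[[0,0,0.003,0],[0,0,0.006,0],[0,0,0.006,0]]'; python3 -m handwheel '[[0,0,0.002,0],[0,0,0.004,0],[0,0,0.004,0]]'
```

```text
time: 17.33
position: [0.5893, 0.2381, 0.0458]
tool_rot: [-0.04, 0.999, 0.0, 0.001]
ft_force: [-0.4, -0.1, 0.6]
grip_width: 0.0351
grip_force: 19.7
time: 17.58
position: [0.5887, 0.2385, 0.0435]
tool_rot: [-0.04, 0.999, 0.0, 0.001]
ft_force: [0.0, -0.3, -0.8]
grip_width: 0.0358
grip_force: 19.7
time: 17.83
position: [0.5883, 0.2385, 0.0415]
tool_rot: [-0.04, 0.999, 0.0, 0.0]
ft_force: [0.1, 0.2, 1.3]
grip_width: 0.0353
grip_force: 19.6
```

```bash
python3 -m handwheel '[[0,0,0.002,0],[0,0,0.003,0],[0,0,0.003,0]]';python3 -m handwheel '[[0,0,0,0],[0,0,0,0],[0,0,0,0],[0,0,0,0]]' 54;  python3 -m handwheel '[[0,0,-0.1,0],[0,0,-0.2,0],[0,0,-0.3,0],[0,0,-0.3,0],[0,0,-0.3,0]]'; python3 -c "
from h import *
plan(.4455,.2825,.13,np.pi)"
```

```text
time: 18.08
position: [0.5886, 0.2386, 0.0415]
tool_rot: [-0.04, 0.999, 0.0, 0.001]
ft_force: [-0.3, -0.4, 6.2]
grip_width: 0.0353
grip_force: 19.4
time: 18.42
position: [0.588, 0.2383, 0.04]
tool_rot: [-0.04, 0.999, -0.0, -0.0]
ft_force: [0.3, -0.2, 0.5]
grip_width: 0.0458
grip_force: 0.0
time: 18.83
position: [0.5896, 0.2387, 0.1323]
tool_rot: [-0.04, 0.999, 0.0, 0.002]
ft_force: [0.6, 0.1, -0.5]
grip_width: 0.0468
grip_force: 0.0
shift [0.467  0.1842 0.0056] turn 0.0128 rows>= 3.6
```

```bash
python3 -m handwheel '[[0.467,0.184,0,0.0128],[0.467,0.184,0,0.0128],[0.467,0.184,0,0.0128],[0.467,0.184,0,0.0128],[0.467,0.184,0,0.0128],[0.467,0.184,0,0.0128]]' 60 ; python3 look.py w6|grep bolt; python3 fit.py w6|grep bolt_a; python3 -c "
from h import *
plan(.4455,.2825,.04,np.pi)"
```

```text
time: 19.33
position: [0.4416, 0.2822, 0.1291]
tool_rot: [-0.001, 1.0, -0.001, -0.002]
ft_force: [0.8, 0.9, 1.1]
grip_width: 0.0522
grip_force: 0.0
bolt_a 0.78 [205. 316.] 2034 [0.447 0.282 0.03 ]
tray_bolts 0.43 [204. 314.] 2023 [0.452 0.28  0.01 ]
w6 bolt_a [0.4453 0.2827 0.0989] err 0.065
shift [-0.0017  0.0022  0.3005] turn -0.0002 rows>= 2.2
```

```bash
python3 -m handwheel '[[-0.004,0.002,0.1,0],[-0.004,0.002,0.2,0],[-0.004,0.002,0.3,0],[-0.004,0.002,0.3,0],[-0.004,0.002,0.3,0]]' && python3 -m handwheel '[[0,0,0,0],[0,0,0,0],[0,0,0,0],[0,0,0,0],[0,0,0,0],[0,0,0,0],[0,0,0,0]]' 0 40 && python3 -m handwheel '[[0,0,-0.1,0],[0,0,-0.2,0],[0,0,-0.32,0],[0,0,-0.43,0],[0,0,-0.43,0],[0,0,-0.43,0]]'; python3 -c "
from h import *
plan(.50,.05,.17,np.pi+.2)
print(.6044-.007,-.2045+.0343)"
```

```text
time: 20.15
position: [0.4445, 0.2822, 0.0392]
tool_rot: [0.0, 1.0, -0.001, -0.002]
ft_force: [0.6, -0.5, 0.3]
grip_width: 0.0521
grip_force: 0.0
time: 20.73
position: [0.4459, 0.2831, 0.0412]
tool_rot: [0.0, 1.0, 0.0, 0.001]
ft_force: [-0.3, 0.4, 6.5]
grip_width: 0.0235
grip_force: 40.0
time: 21.23
position: [0.4461, 0.2831, 0.1708]
tool_rot: [0.0, 1.0, 0.001, 0.002]
ft_force: [-1.0, 0.4, -2.9]
grip_width: 0.0235
grip_force: 40.0
shift [-0.1798 -0.7769  0.0023] turn -0.0318 rows>= 5.7
0.5974 -0.1702
```

```bash
python3 -c "
from h import *
c=vision.camera('top'); print(at_z(c,[(355,122),(413,132),(427,60)],0).round(3))
"; python3 -m handwheel '[[-0.1,-0.7,0,0],[-0.1,-0.7,0,0],[-0.1,-0.7,0,0],[-0.1,-0.7,0,0],[-0.1,-0.7,0,0],[-0.1,-0.7,0,0],[-0.1,-0.7,0,0]]'; python3 -c "
from h import *
plan(.5975,-.170,.17)"
```

```text
[[ 0.736 -0.108  0.   ]
 [ 0.713 -0.268  0.   ]
 [ 0.926 -0.309  0.   ]]
time: 21.87
position: [0.4743, 0.0703, 0.1673]
tool_rot: [0.003, 1.0, 0.0, -0.002]
ft_force: [0.0, 0.5, -2.4]
grip_width: 0.0229
grip_force: 40.0
shift [-0.4152 -0.7984 -0.0112] turn -0.0009 rows>= 6.5
```

```bash
python3 -m handwheel '[[-0.415,-0.8,0,0],[-0.415,-0.8,0,0],[-0.415,-0.8,0,0],[-0.415,-0.8,0,0],[-0.415,-0.8,0,0],[-0.415,-0.8,0,0],[-0.415,-0.8,0,0],[-0.415,-0.8,0,0],[-0.415,-0.8,0,0]]'; python3 look.py w7|grep bolts; python3 fit.py w7|grep -E 'bolts|bolt_a'; python3 -c "
from h import *
plan(.5975,-.170,.0465)"
```

```text
time: 22.62
position: [0.599, -0.1662, 0.167]
tool_rot: [0.0, 1.0, 0.001, -0.002]
ft_force: [-0.2, -0.3, -2.5]
grip_width: 0.023
grip_force: 40.0
tray_bolts 0.59 [184. 266.] 11506 [ 0.6   -0.217  0.01 ]
w7 bolt_a [ 0.425  -0.2452  0.4554] err 0.031
w7 bolt_a [ 0.6424 -0.164   0.5192] err 0.504
w7 tray_bolts [ 0.6037 -0.2099  0.2013] err 0.524
shift [ 0.0065 -0.0127  0.4099] turn 0.0002 rows>= 3.0
```

View pics/w7.png

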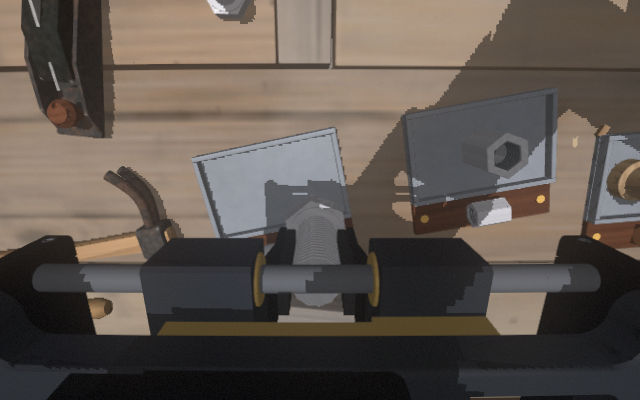

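The bolt hangs upright over its tray. The tray's near rim corners are at (193,159) and (337,129), so I'm re-deriving the tray pose from them.

```bash
python3 - <<'E'
from h import *; import pickle
o,c,_=pickle.load(open("w7.pkl","rb"))
A,B=at_z(c,[(193,159),(337,129)],.016,o); d=(B-A)[:2]; L=np.linalg.norm(d); d/=L; f=np.array([d[1],-d[0]]); C=(A+B)[:2]/2+.047*f
print(C,np.arctan2(f[1],f[0]),L, C+.034*d, C-.034*d)
E
python3 -m handwheel '[[0,-0.01,0.12,0],[0,-0.01,0.24,0],[0,-0.01,0.34,0],[0,-0.01,0.385,0],[0,-0.01,0.4,0],[0,-0.01,0.4,0],[0,-0.01,0.4,0]]'
```

```text
[ 0.60479873 -0.20751456] 0.199979131498212 0.14471563450993497 [ 0.59804466 -0.17419216] [ 0.61155279 -0.24083696]
time: 23.6
position: [0.6007, -0.1706, 0.0503]
tool_rot: [0.0, 1.0, -0.001, 0.001]
ft_force: [0.8, 0.3, -2.5]
grip_width: 0.0233
grip_force: 40.0
```

```bash
python3 -m handwheel '[[0.005,0,0.005,0],[0.005,0,0.01,0],[0.005,0,0.01,0]]';python3 -m handwheel '[[0,0,0.003,0],[0,0,0.004,0],[0,0,0.004,0]]'
```

```text
time: 23.85
position: [0.5987, -0.1705, 0.0473]
tool_rot: [0.0, 1.0, -0.0, 0.001]
ft_force: [-1.3, -0.3, -2.6]
grip_width: 0.0236
grip_force: 40.0
time: 24.1
position: [0.5987, -0.1705, 0.0462]
tool_rot: [0.0, 1.0, -0.0, 0.001]
ft_force: [-1.4, 0.6, 4.7]
grip_width: 0.0234
grip_force: 40.0
```

```bash
python3 -m handwheel '[[0,0,0.002,0],[0,0,0.002,0]]';python3 -m handwheel '[[0,0,0,0],[0,0,0,0],[0,0,0,0],[0,0,0,0],[0,0,0,0]]' 50;  python3 -m handwheel '[[0,0,-0.1,0],[0,0,-0.2,0],[0,0,-0.3,0],[0,0,-0.3,0],[0,0,-0.3,0]]'; python3 -c "
from h import *
plan(.4255,-.2445,.13,np.pi)"
```

```text
time: 24.27
position: [0.5987, -0.1705, 0.0462]
tool_rot: [0.0, 1.0, -0.0, 0.001]
ft_force: [-2.5, 0.7, 7.8]
grip_width: 0.0234
grip_force: 40.0
time: 24.68
position: [0.5982, -0.1703, 0.0443]
tool_rot: [0.0, 1.0, 0.0, -0.0]
ft_force: [0.7, -0.8, -0.0]
grip_width: 0.0422
grip_force: 0.0
time: 25.1
position: [0.5995, -0.1709, 0.1365]
tool_rot: [0.0, 1.0, -0.001, 0.002]
ft_force: [-0.5, -0.1, -1.3]
grip_width: 0.0435
grip_force: 0.0
shift [ 0.5801 -0.2455  0.0197] turn -0.0 rows>= 4.5
```

```bash
python3 -m handwheel '[[0.58,-0.246,0.02,0],[0.58,-0.246,0.02,0],[0.58,-0.246,0.02,0],[0.58,-0.246,0.02,0],[0.58,-0.246,0.02,0],[0.58,-0.246,0.02,0],[0.58,-0.246,0.02,0]]' 60 ; python3 look.py w8|grep bolt; python3 fit.py w8|grep bolt_a; python3 -c "
from h import *
plan(.4255,-.2445,.04,np.pi)"
```

```text
time: 25.68
position: [0.4227, -0.2439, 0.1275]
tool_rot: [0.002, 1.0, 0.001, -0.001]
ft_force: [0.4, -0.3, -0.1]
grip_width: 0.0521
grip_force: 0.0
bolt_a 0.94 [203. 314.] 1989 [ 0.426 -0.246  0.03 ]
tray_bolts 0.84 [316. 353.] 815 [ 0.555 -0.207  0.01 ]
w8 bolt_a [ 0.4243 -0.2457  0.524 ] err 0.09
shift [-0.0019 -0.0029  0.2949] turn 0.0002 rows>= 2.1
```

```bash
python3 -m handwheel '[[0,-0.003,0.1,0],[0,-0.003,0.2,0],[0,-0.003,0.295,0],[0,-0.003,0.295,0],[0,-0.003,0.295,0]]' && python3 -m handwheel '[[0,0,0,0],[0,0,0,0],[0,0,0,0],[0,0,0,0],[0,0,0,0],[0,0,0,0],[0,0,0,0]]' 0 40 && python3 -m handwheel '[[0,0,-0.1,0],[0,0,-0.2,0],[0,0,-0.32,0],[0,0,-0.43,0],[0,0,-0.43,0],[0,0,-0.43,0]]'; python3 -c "
from h import *
plan(.6115,-.2405,.17)"
```

```text
time: 26.5
position: [0.4236, -0.244, 0.0391]
tool_rot: [-0.0, 1.0, 0.001, -0.001]
ft_force: [-0.4, -0.2, 1.0]
grip_width: 0.0525
grip_force: 0.0
time: 27.08
position: [0.4245, -0.2451, 0.0409]
tool_rot: [0.0, 1.0, -0.0, 0.001]
ft_force: [0.5, 0.6, 7.3]
grip_width: 0.023
grip_force: 40.0
time: 27.58
position: [0.4247, -0.2455, 0.1704]
tool_rot: [0.0, 1.0, -0.001, 0.001]
ft_force: [-0.0, 0.2, -4.2]
grip_width: 0.023
grip_force: 40.0
shift [-0.6225  0.0166  0.003 ] turn -0.0 rows>= 4.5
```

```bash
python3 -m handwheel '[[-0.622,0.014,0,0],[-0.622,0.014,0,0],[-0.622,0.014,0,0],[-0.622,0.014,0,0],[-0.622,0.014,0,0],[-0.622,0.014,0,0],[-0.622,0.014,0,0],[-0.622,0.014,0,0]]';  python3 -m handwheel '[[0,0,0.12,0],[0,0,0.24,0],[0,0,0.34,0],[0,0,0.385,0],[0,0,0.4,0],[0,0,0.4,0],[0,0,0.4,0]]'
```

```text
time: 28.25
position: [0.6082, -0.2395, 0.1659]
tool_rot: [0.0, 1.0, 0.002, -0.003]
ft_force: [-0.2, -0.1, -3.1]
grip_width: 0.0231
grip_force: 40.0
time: 28.83
position: [0.6111, -0.2415, 0.0499]
tool_rot: [0.0, 1.0, -0.001, 0.001]
ft_force: [-0.1, -0.6, -2.8]
grip_width: 0.0231
grip_force: 40.0
```

```bash
python3 -m handwheel '[[0,0,0.005,0],[0,0,0.01,0],[0,0,0.01,0]]';python3 -m handwheel '[[0,0,0.003,0],[0,0,0.005,0],[0,0,0.005,0]]'
```

```text
time: 29.08
position: [0.6112, -0.2411, 0.0468]
tool_rot: [0.0, 1.0, -0.0, 0.001]
ft_force: [0.3, -0.1, -3.5]
grip_width: 0.0235
grip_force: 40.0
time: 29.33
position: [0.6113, -0.2411, 0.0464]
tool_rot: [0.0, 1.0, -0.0, 0.001]
ft_force: [-1.5, 0.7, 4.0]
grip_width: 0.0232
grip_force: 40.0
```

After release I'm backing off to view all the trays.

```bash
python3 -m handwheel '[[0,0,0.002,0],[0,0,0.002,0]]';python3 -m handwheel '[[0,0,0,0],[0,0,0,0],[0,0,0,0],[0,0,0,0],[0,0,0,0]]' 48;  python3 -m handwheel '[[0,0,-0.1,0],[0,0,-0.2,0],[0,0,-0.4,0],[0,0,-0.5,0],[0,0.2,-0.7,0],[0,0.4,-0.9,0],[0,0.6,-0.93,0],[0,0.8,-0.93,0],[0,0.9,-0.93,0],[0,0.9,-0.93,0],[0,0.9,-0.93,0],[0,0.9,-0.93,0]]'; python3 look.py w9; python3 fit.py w9
```

```text
time: 29.5
position: [0.6114, -0.2412, 0.0464]
tool_rot: [0.0, 1.0, -0.001, 0.001]
ft_force: [-1.4, 0.8, 7.8]
grip_width: 0.0228
grip_force: 40.0
time: 29.92
position: [0.6109, -0.2408, 0.0438]
tool_rot: [0.0, 1.0, -0.0, 0.0]
ft_force: [0.1, -0.2, -1.1]
grip_width: 0.0407
grip_force: 0.0
time: 30.92
position: [0.6107, 0.0341, 0.3247]
tool_rot: [-0.002, 1.0, 0.001, 0.001]
ft_force: [0.4, 0.2, -0.2]
grip_width: 0.0416
grip_force: 0.0
sleeve_long 0.81 [150. 406.] 1194 [0.597 0.162 0.035]
sleeve_short 0.91 [145. 460.] 969 [0.589 0.244 0.027]
bolt_a 0.89 [152. 177.] 917 [ 0.601 -0.167  0.03 ]
bolt_a 0.73 [161. 125.] 1079 [ 0.614 -0.246  0.03 ]
bolt_a 0.34 [128. 298.] 444 [0.566 0.008 0.03 ]
long_nut 0.82 [131. 288.] 455 [ 0.571 -0.006  0.025]
tray_sleeves 0.6 [161. 428.] 6021 [0.617 0.205 0.01 ]
tray_bolts 0.65 [171. 159.] 6290 [ 0.633 -0.207  0.01 ]
tray_bolts 0.64 [161. 428.] 6420 [0.617 0.205 0.01 ]
tray_nuts 0.78 [140. 298.] 7907 [0.586 0.007 0.01 ]
tray_nuts 0.66 [143. 461.] 952 [0.589 0.253 0.01 ]
w9 sleeve_long [0.5949 0.1633 0.3876] err 0.031
w9 sleeve_short [0.5883 0.2394 0.2853] err 0.087
w9 bolt_a [ 0.5989 -0.1728  0.1294] err 0.072
w9 bolt_a [ 0.6128 -0.244   0.2204] err 0.065
w9 long_nut [ 0.5646 -0.0009  0.0731] err 0.571
w9 tray_sleeves [0.5911 0.1993 0.0744] err 0.452
w9 tray_bolts [ 0.6023 -0.2091  0.2171] err 0.376
w9 tray_bolts [0.5905 0.1995 0.0796] err 0.365
w9 tray_nuts [ 0.5643 -0.0016  0.1919] err 0.145
w9 tray_nuts [ 0.6386  0.2737 -0.6531] err 7.515
```

View pics/w9.png

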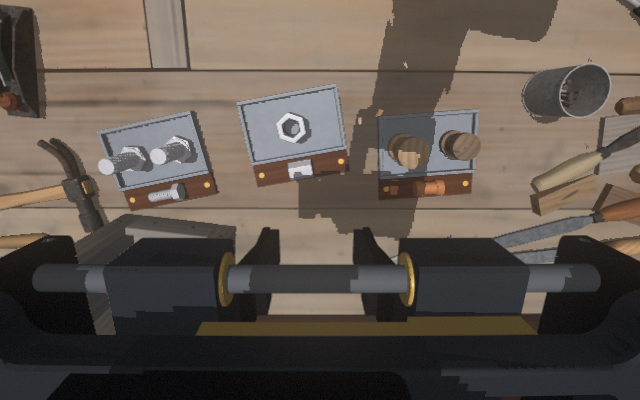

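The picture shows all five pieces upright inside the right trays: bolts at (125,160) and (175,150), the nut at (290,128), and sleeves at (408,150) and (460,146). The tin and plane are untouched.

```bash
python3 -c "
from rig import job
print(job.hand_in())"
```

```text
the job is handed in; nothing more can be done
None
```

I put all five pieces in the trays of their kind and handed the job in at about 31 s; the last picture shows each one upright inside its walls, with the nail tin and block plane untouched, but the hand-in returned no verdict.

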